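# Set a hollow paper drill in the bench chuck for sharpening

## Task

Set up the widest of the three hollow paper drills for sharpening: lift it straight up out of its deep well in the storage block and stand it shank down in the open chuck, lowering it until its foot rests on the chuck's floor before you let go. Then swing the chuck's lever clockwise (seen from above) until the jaws grip the drill firmly, and let go of it. Leave the other two drills in their wells and do not disturb the things round about.

Things in the scene. Friction and masses are not known exactly. Their poses are not given: they have to be found in the camera images.
- drill_wide: the WIDEST of three steel hollow paper drills, the one to move. Upright, shank down, in one of the block's wells (any), 120 mm long. From the foot up: round shank 18 mm across, 60 mm long; collar 34 mm across, 60 to 68 mm; hollow round tube 28 mm across, 68 mm to the open cutting edge at 120 mm. Origin: centre of its foot, z up along the drill. 150 to 310 g
- drill_mid: bystander, stays in its well: drill like the widest one, of the same length, shank and collar, but with a tube 20 mm across; origin at the centre of its foot
- drill_thin: bystander, stays in its well: drill like the widest one, of the same length, shank and collar, but with a tube 13 mm across; origin at the centre of its foot
- drill_block: fixed wooden storage block, 244 (its x) x 70 (y) x 118 mm high, origin under its centre. A trough open at the top only runs along x: 224 long, 44 wide, 50 mm deep, floor 68 mm above the table. In its floor at x = -62, 0, 62 mm are round wells 60 mm deep, 19.5 wide, filled by the shanks; collars lie on the trough floor, tubes end 10 mm above the block
- trough (a point): centre of the block's trough floor, 68 mm above the table; x runs along the trough. Fingers reach a tube only straight down into the trough, on either side of the tube along x (about 42 mm free to each side of each drill's axis); a drill comes out only straight up
- chuck_floor (a point): centre of the floor inside the upright bench chuck, 44 mm above the table, where the drill's foot must stand; z up is the chuck's axis. Fixed: grey 120x110 mm base plate, round steel body 80 mm across with its face 62 mm above the table and a 28 mm bore down to this floor; on the face three jaws, tops 90 mm above the table, which when open leave an opening 27 to 30 mm across
- lever_knob (a point): on the chuck's lever: point on the axis of its upright black knob (round, 22 mm across, 40 to 91 mm above the table), 88 mm above the table and 100 mm from the chuck's axis. The lever bar below it lies 27 to 38 mm above the table. At the start the knob is on the near right side of the chuck, seen from the robot, and it swings round the near side
- sleeve (a joint): angle of the chuck's sleeve and lever, rad: 0 open, grows as the lever swings clockwise seen from above; each of the three geared jaws closes 6 mm per rad. Starts at 0 to 0.25. Stiff (3 to 4 N at the knob), stays where left. With the 18 mm shank between the jaws it stops firmly at about 1.0; push there with 8 to 15 N at the knob to tighten
- switch_box (a point): front centre of the switch box on the tall lamp post that stands on the table right of the chuck (fixed, never moves): the box is 70 mm wide, 115 mm high, its centre about 440 mm above the table; the post carries the overhead lamp hood. Keep arm and wrist clear: pass it on the robot's side, not over the table behind it
- jaw_0: one of the chuck's three jaws, a steel block 12 mm wide and 28 mm tall; origin at the foot of its gripping face, 62 mm above the table
- blade_pack: bystander: small yellow carton, 32x60x14 mm, lying flat; origin under its centre
- loupe: bystander: stand magnifier, black barrel 36 mm across and 42 mm tall; origin under its centre
- card_deck: bystander: stack of blank tag cards, 66x95x16 mm, lying flat; origin under its centre
- jar_black_2: bystander: black plastic ink jar with screw lid, 88 mm across, 90 mm tall; origin under its centre
- scraper: bystander: ink scraper with wooden handle, 195 mm long, lying flat; origin under its centre
- tool_jar: bystander: jar of handles and pens, 77 mm across, 162 mm tall; origin under its centre
- glue_bottle: bystander: glue bottle, 52 mm across, 152 mm tall; origin under its centre

How it is judged:
On the way, in this order (a step that is already met when the one before it is completed fails the run):
1. the widest drill is lifted straight out: its foot is clear above the block's trough floor, upright (z of drill_wide in the frame of drill_block above 0.072 m and angle between drill_wide's own z axis and vertical below 0.25 rad), for 0.2 s.
2. it stands in the chuck, foot on the floor, while the lever is still open (z of drill_wide in the frame of chuck_floor below 0.004 m and horizontal distance between drill_wide and chuck_floor below 0.01 m and value of joint sleeve below 0.8 rad), for 0.2 s.
At the end, for the whole second after the job is handed in: The widest drill stands upright in the chuck (within 0.06 rad), foot on its floor and centred (each within 4 mm), at rest; the lever is past 0.85 rad and the jaws press on the shank (at least 4 N at jaw_0); the other two drills stand fully down in their wells (horizontal distance between drill_wide and chuck_floor below 0.004 m and z of drill_wide in the frame of chuck_floor below 0.004 m and angle between drill_wide's own z axis and vertical below 0.06 rad and value of joint sleeve above 0.85 rad and contact force between jaw_0 and drill_wide above 4 N and linear speed of drill_wide below 0.02 m/s and z of each of drill_mid, drill_thin in the frame of drill_block below 0.014 m); the robot touches nothing.
It fails at once if another drill is pulled up or shifted by more than 15 mm (distance of any of drill_mid, drill_thin from where it was at the start of the episode above 0.015 m).
It fails at once if the widest drill is dropped (falls freely, untouched by the fingers, faster than 0.6 m/s, about 18 mm of fall) (linear speed of drill_wide above 0.6 m/s and contact force between the fingers and drill_wide below 0.01 N).
It fails at once if a thing round about is pushed by more than 30 mm or knocked over (distance of any of blade_pack, loupe, card_deck, jar_black_2, scraper, tool_jar, glue_bottle from where it was at the start of the episode above 0.03 m or angle between any of blade_pack, loupe, card_deck, jar_black_2, scraper, tool_jar, glue_bottle's own z axis and vertical above 0.5 rad).
It also fails if it takes over 64 s, if anything falls off the work surface, if the arm or the gripper's body presses on something with over 40 N, if the wrist force passes 120 N, or if a joint passes its speed limit or range.

## Robot

A 7-joint arm with a two-finger parallel gripper is mounted at the origin on a cart in front of the work surface, level with it; the furniture and walls round the work are solid. World frame = base frame: x ahead of the robot, y to its left, z up, the work surface at z = 0. Lengths are in m, angles in rad, forces in N, time in s.
With the tool pointing down it reaches from about 0.35 to 0.9 m from the base axis. Payload 8.1 kg.
Tool frame: the origin (TCP) lies midway between the tips of the shut fingers; the grasp point (between the pads) lies 19 mm behind it; z points along the fingers, y is the line along which they close (so a half turn about z gives the same grasp; the last joint's range is limited). The gripper opens to 85 mm and grips with 20 to 120 N. Pads are 22 mm wide; open, the fingers measure 114 mm over their backs; the gripper's body (76 mm by 85 mm) begins 54 mm behind the grasp point. The pads swing forward as they close: fully open they stand 13 mm farther back than shut.
Start: joints at [-1.363, 0.434, 0.025, 1.573, -0.012, 1.134, -0.075], TCP at [0.191, 0.595, 0.231] pointing down, gripper open.
Joint ranges: [-2.62, 2.62], [-0.44, 2.09], [-1.27, 1.32], [0.08, 2.57], [-1.32, 4.46], [0.12, 2], [-2.74, 2.74]. Speed limits (rad/s): [2.22, 2.22, 3.01, 3.01, 3.14, 3.14, 3.14].

## Interface

Orientations are given as a 3x3 rotation matrix whose columns are the frame's x, y, z axes.
In Python, from cell import r gives the robot as it stands. Calls block until the motion is done:
- r.reach(position, orientation): joint-space move of the TCP to a pose.
- r.move_straight(position, rotation=None, v=0.15): straight line of the TCP; rotation=None keeps the orientation; v is the mean speed in m/s.
- r.move_joints(angles): joint-space move.
- r.move_gripper(opening, newtons=None): finger opening in m; newtons is the grip in N (None keeps the last); returns when the fingers have stopped.
- r.hold(seconds).
- r.ik(position, orientation): joint angles nearest the present ones, or None.
- r.capture(name): name is "scene" or "top" or "wrist"; returns the picture (480x640x3 uint8, blue, green, red); there is no depth.
- r.camera_params(name): a dict with "fx", "fy", "cx", "cy" (pixels), "origin" and "rotation" of the camera in the world. Camera axes: x right, y up, looking along -z (the intrinsics and any distortion apply to the point x, -y, -z); pixel columns grow to the right and rows downward; lengths in m; the calibration is good to about 2 mm. The wrist camera is an equidistant fisheye: a pixel r from the principal point sees the ray r / f radians off the axis. A picture is of the moment at which its call begins: read the wrist's pose just before it. camera_params takes no time and is no camera call; for the wrist camera it gives the pose at the moment of the call.
A pose or a line that the arm cannot do raises r.Unreachable and nothing moves.
- r.hand_in(): hands the job in; it is judged then, once.
Trained networks look in the newest picture that a camera, given by its name, has taken for a name from the list of things; names that differ only in an ending like _2 or _b are one class to them, and where a whole thing is asked for, a point or a joint stands for the part that bears it (a point fixed in the world has none). Each returns a list of dicts, best first, with "confidence" (0 to 1); they miss things now and then, are a little off and sometimes report something else, mostly with a low value. They report only what shows in the picture. A call takes as long as a camera call.
- r.find_in(query, camera): "point" ([column, row] in pixels, amid what is visible of it).
Readings, each from a call of its own:
- r.get_time(): time.
- r.get_joints(): joint angles.
- r.get_dq(): joint speeds.
- r.get_effort(): joint torques, N m.
- r.get_ee_pos(): TCP position.
- r.get_ee_rot(): TCP orientation.
- r.get_wrist_force(): force on the tool from outside, world axes, zero at the start.
- r.get_wrist_torque(): the same for the moment, N m.
- r.get_gripper_width(): finger opening in m.
- r.get_finger_force(): force on a finger pad.
Only numpy, scipy, OpenCV 4.12 (cv2) and the standard library are available. Lean on these libraries where they do the work, as an engineer would, in place of code of your own. Each camera call takes 0.05 s, during which the arm holds its last target. There are 200 camera calls.

## Working session

There is one attempt and no reset: what is moved stays moved. The work goes in short steps, each a Python script; the robot and the scene stay as the last script left them, time stands still between calls to the robot, and variables do not carry over. Pictures are saved under pics/ and viewed, at most 10 in all, crops included, and the job is handed in when it is done.

```bash
mkdir -p pics; ls
python3 - <<'E'
from cell import r
import cv2
for c in ["scene","top"]:
    im=r.capture(c); cv2.imwrite(f"pics/{c}0.png",im)
    p=r.camera_params(c); print(c,{k:(v.tolist() if hasattr(v,'tolist') else v) for k,v in p.items()})
    for q in ["drill_wide","drill_mid","drill_thin","drill_block","trough","chuck_floor","lever_knob","jaw_0","switch_box"]:
        print(q,[(([round(float(z)) for z in d["point"]]),round(d["confidence"],2)) for d in r.find_in(q,c)[:4]])
print(r.get_time())
E
```

```text
pics
scene {'fx': 615.3732469017993, 'fy': 615.3732469017993, 'cx': 323.7526962698819, 'cy': 242.67656458538, 'origin': [-0.3468178626309803, -0.6365782214652941, 1.2190572225434173], 'rotation': [[0.5805367364219682, 0.5274396745473474, -0.6203099929695786], [-0.814147536740524, 0.38712231949976905, -0.4327818135786857], [0.011869544383315828, 0.7562695944294648, 0.6541524397704449]]}
drill_wide [([232, 253], 0.77)]
drill_mid [([233, 269], 0.71)]
drill_thin [([230, 237], 0.39)]
drill_block [([233, 270], 0.64)]
trough [([232, 276], 0.62)]
chuck_floor [([296, 326], 0.94), ([392, 381], 0.56)]
lever_knob [([307, 330], 0.79)]
jaw_0 [([299, 299], 0.63)]Traceback (most recent call last):
  File "<stdin>", line 7, in <module>
ValueError: it knows: blade_pack, card_deck, chuck_floor, drill_block, drill_mid, drill_thin, drill_wide, glue_bottle, jar_black, jaw, lever_knob, loupe, scraper, sleeve, tool_jar, trough
```

Run:
```python
from cell import r
import cv2
for c in ["top","wrist"]:
    im=r.capture(c); cv2.imwrite(f"pics/{c}0.png",im)
    p=r.camera_params(c); print(c,{k:(v.tolist() if hasattr(v,'tolist') else v) for k,v in p.items()})
    for q in ["drill_wide","drill_mid","drill_thin","drill_block","trough","chuck_floor","lever_knob","jaw","sleeve"]:
        print(q,[(([round(float(z)) for z in d["point"]]),round(d["confidence"],2)) for d in r.find_in(q,c)[:4]])
print(r.get_time())
print(r.get_ee_rot())
```

```text
top {'fx': 609.6307921783674, 'fy': 609.6307921783674, 'cx': 317.0256269296005, 'cy': 238.59143025668777, 'origin': [-0.041248620528054086, -0.1854121813116305, 1.8432331741719405], 'rotation': [[0.26600056421090956, 0.9015409115106398, -0.34127362147116286], [-0.9639198105585732, 0.24504470677037724, -0.10397927916918849], [-0.010114279618543644, 0.35661895148236933, 0.9341951748919566]]}
drill_wide [([226, 236], 0.53)]
drill_mid []
drill_thin []
drill_block [([230, 247], 0.92)]
trough [([231, 248], 0.75), ([304, 280], 0.7)]
chuck_floor [([304, 277], 0.9)]
lever_knob [([316, 290], 0.53)]
jaw [([437, 309], 0.3)]
sleeve [([317, 289], 0.54)]
wrist {'fx': 371.64829954431775, 'fy': 371.64829954431775, 'cx': 318.96095767149234, 'cy': 244.46783402394027, 'origin': [0.11978676072482967, 0.6183289623079679, 0.3749198725232123], 'rotation': [[0.30496548155455244, -0.9093667745289991, -0.28292777248429024], [0.9523632521475193, 0.29102878923777914, 0.09113989134177512], [-0.0005394619525486416, -0.29724453437786647, 0.9548012336414763]]}
drill_wide []
drill_mid [([16, 458], 0.17)]
drill_thin []
drill_block [([138, 460], 0.82)]
trough [([139, 462], 0.91), ([14, 459], 0.36)]
chuck_floor []
lever_knob [([19, 460], 0.46)]
jaw [([18, 427], 0.17)]
sleeve [([16, 458], 0.55)]
1.45
[[-9.52062375e-01  3.05903961e-01  3.61078640e-05]
 [ 3.05903963e-01  9.52062374e-01  4.28265750e-05]
 [-2.12761198e-05  5.18191094e-05 -9.99999998e-01]]
```

View pics/scene0.png

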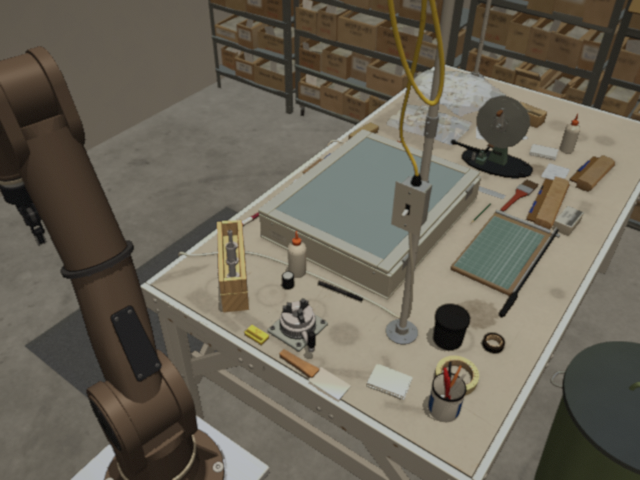

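View pics/top0.png

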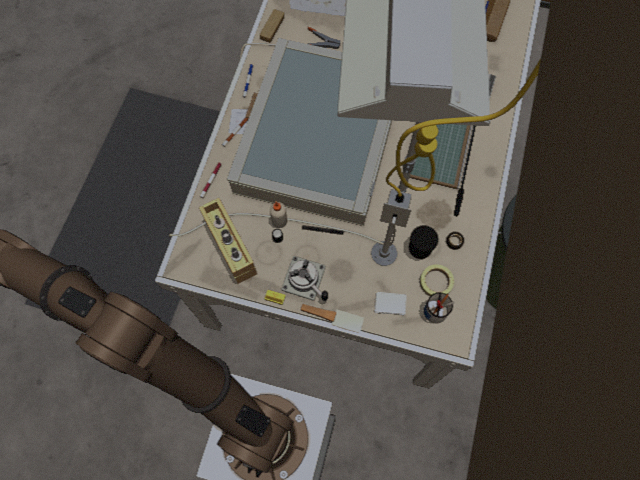

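The scene view shows the block at about (233,265), the chuck at (298,322) with the knob at (311,340), and the lamp post right of the chuck. In the top view the block runs from (213,207) to (243,275), the chuck is at (303,277) and the knob at (324,296).

```bash
cat > h.py <<'E'
import numpy as np, cv2
from cell import r
def ray(c,uv,p=None):
    p=p or r.camera_params(c)
    u=(uv[0]-p["cx"])/p["fx"]; v=(uv[1]-p["cy"])/p["fy"]
    if c=="wrist":
        t=np.hypot(u,v); s=np.sin(t)/t if t>1e-9 else 1
        d=np.array([u*s,v*s,np.cos(t)])
    else: d=np.array([u,v,1.])
    d=np.array([d[0],-d[1],-d[2]])
    d=np.array(p["rotation"])@d
    return np.array(p["origin"]),d/np.linalg.norm(d)
def atz(c,uv,z,p=None):
    o,d=ray(c,uv,p); return o+d*(z-o[2])/d[2]
def tri(rays):
    A=np.zeros((3,3));b=np.zeros(3)
    for o,d in rays:
        P=np.eye(3)-np.outer(d,d);A+=P;b+=P@o
    x=np.linalg.solve(A,b)
    return x,[float(np.linalg.norm((np.eye(3)-np.outer(d,d))@(x-o))) for o,d in rays]
def proj(c,X,p=None):
    p=p or r.camera_params(c)
    q=np.array(p["rotation"]).T@(np.asarray(X)-p["origin"]); q=np.array([q[0],-q[1],-q[2]])
    if c=="wrist":
        rho=np.hypot(q[0],q[1]); t=np.arctan2(rho,q[2]); s=t/rho if rho>1e-9 else 0
        return np.array([p["cx"]+p["fx"]*q[0]*s,p["cy"]+p["fy"]*q[1]*s])
    return np.array([p["cx"]+p["fx"]*q[0]/q[2],p["cy"]+p["fy"]*q[1]/q[2]])
def down(yaw):  # tool y axis at angle yaw in the world xy plane, pointing down
    y=np.array([np.cos(yaw),np.sin(yaw),0]); z=np.array([0,0,-1.]); return np.column_stack([np.cross(y,z),y,z])
E
python3 - <<'E'
from h import *
np.set_printoptions(precision=4,suppress=True)
T=lambda a,b:tri([ray("top",a),ray("scene",b)])
print("chuck",T((304,274),(297,322)), atz("top",(304,274),.075))
print("knob",T((324,294),(311,333)), atz("top",(324,295),.088))
for n,uv in [("A",(213,203)),("B",(243,277)),("d1",(218,220)),("d2",(226,236)),("d3",(236,253))]:
    print(n,atz("top",uv,.12))
for n,uv in [("d1",(230,237)),("d2",(232,253)),("d3",(233,269)),]: print(n,atz("scene",uv,.12))
print("box",T((396,207),(409,205)), "postfoot",atz("top",(383,254),0))
print("glue",atz("top",(278,207),.15),"loupe",atz("top",(278,236),.03),"pack",atz("top",(276,297),.01),"scraper",atz("top",(305,310),.01),atz("top",(350,322),.01))
print(r.get_joints())
for q in ["drill_wide","drill_mid","drill_thin"]:
    pass
E
```

```text
chuck (array([0.4966, 0.0279, 0.0201]), [0.003906844222283068, 0.003906844222283155]) [0.4833 0.019  0.075 ]
knob (array([ 0.4345, -0.0577,  0.0919]), [0.0005548040027780222, 0.0005548040027779462]) [ 0.4322 -0.0579  0.088 ]
A [0.6175 0.3491 0.12  ]
B [0.4136 0.1854 0.12  ]
d1 [0.5674 0.3157 0.12  ]
d2 [0.5239 0.2753 0.12  ]
d3 [0.4798 0.2289 0.12  ]
d1 [0.5621 0.3124 0.12  ]
d2 [0.516  0.2637 0.12  ]
d3 [0.471  0.2198 0.12  ]
box (array([ 0.6043, -0.1949,  0.4356]), [0.004090401814359524, 0.00409040181435951]) postfoot [ 0.6366 -0.1982  0.    ]
glue [0.6452 0.1447 0.15  ] loupe [0.597  0.1389 0.03  ] pack [0.4077 0.09   0.01  ] scraper [ 0.3917 -0.0083  0.01  ] [ 0.3918 -0.1513  0.01  ]
[-1.3626  0.4345  0.025   1.5732 -0.0116  1.134  -0.0751]
```

Run:
```python
from h import *
np.set_printoptions(precision=4,suppress=True)
import json
out={}
for i,P in enumerate([(0.54,0.25,0.34),(0.48,0.31,0.34)]):
    r.reach(np.array(P),down(np.pi/4)); r.hold(.3)
    p=r.camera_params("wrist"); im=r.capture("wrist"); cv2.imwrite(f"pics/w{i}.png",im)
    out[i]={k:(np.asarray(v).tolist()) for k,v in p.items() }
    for q in ["drill_wide","drill_mid","drill_thin","drill_block","chuck_floor","lever_knob"]:
        print(q,[([round(float(z),1) for z in d["point"]],round(d["confidence"],2),atz("wrist",d["point"],.12)[:2]) for d in r.find_in(q,"wrist")[:3]])
json.dump(out,open("cams.json","w")); print(r.get_time(),r.get_joints(),r.get_ee_pos())
cv2.imwrite("pics/wboth.png",np.hstack([cv2.resize(cv2.imread(f"pics/w{i}.png"),(400,300),interpolation=cv2.INTER_AREA) for i in (0,1)]))
```

```text
drill_wide [([331.2, 179.8], 0.79, array([0.5286, 0.2793]))]
drill_mid [([273.2, 174.2], 0.7, array([0.4842, 0.243 ])), ([321.5, 189.7], 0.32, array([0.5289, 0.2655]))]
drill_thin [([389.2, 178.2], 0.76, array([0.5677, 0.3216]))]
drill_block [([336.7, 316.2], 0.71, array([0.64  , 0.1788])), ([322.9, 188.7], 0.68, array([0.5293, 0.2671]))]
chuck_floor [([177.6, 283.0], 0.8, array([0.4875, 0.0796]))]
lever_knob [([146.9, 292.2], 0.58, array([0.4672, 0.041 ])), ([179.4, 283.0], 0.16, array([0.489 , 0.0813]))]
drill_wide [([329.3, 255.1], 0.77, array([0.5234, 0.2824]))]
drill_mid [([277.2, 252.3], 0.94, array([0.483 , 0.2465]))]
drill_thin [([333.1, 242.4], 0.72, array([0.5162, 0.2951])), ([388.2, 252.2], 0.68, array([0.5646, 0.3284])), ([178.6, 320.6], 0.68, array([0.4573, 0.1007]))]
drill_block [([333.3, 238.7], 0.63, array([0.5134, 0.2981]))]
chuck_floor [([182.7, 317.1], 0.74, array([0.458 , 0.1088]))]
lever_knob [([136.7, 344.3], 0.76, array([0.438 , 0.0268]))]
5.0083 [-0.8909  0.2768  0.2988  1.5522 -0.083   1.3252  0.2026] [0.4801 0.3099 0.34  ]
```

View pics/w0.png

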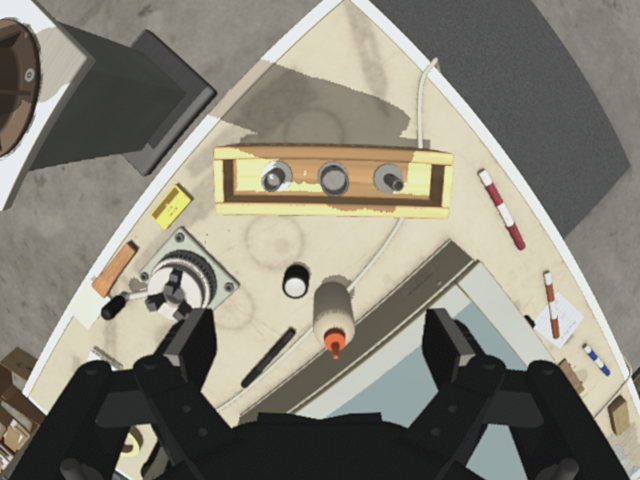

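View pics/w1.png

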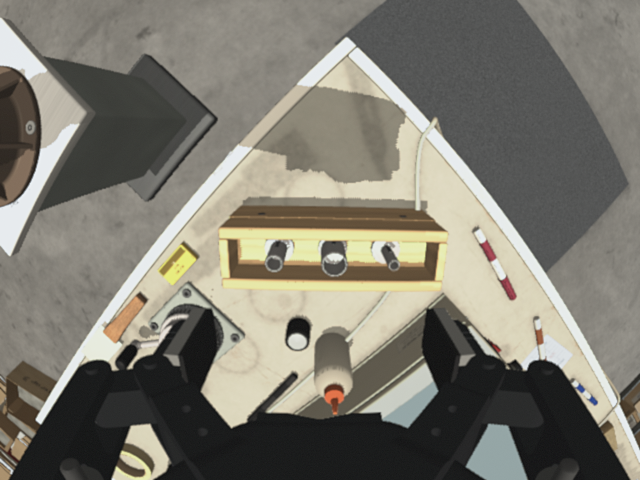

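The wide drill is the middle one: (332,180) in the first view, and in the second its rim is near (334,263). Mid is at (275,180) and thin at (391,180). The chuck is at (178,287) and the knob at (115,305). I'll zoom on the drills and chuck.

Run:
```python
from h import *
import json
np.set_printoptions(precision=4,suppress=True)
a,b=cv2.imread("pics/w0.png"),cv2.imread("pics/w1.png")
f=lambda im,x,y,w,h,s:cv2.resize(im[y:y+h,x:x+w],None,fx=s,fy=s,interpolation=cv2.INTER_CUBIC)
A=f(a,210,140,250,80,3.2);B=f(b,210,222,250,75,3.2)
C=np.zeros((600,800,3),np.uint8);C[:256]=A[:256];C[260:500]=B[:240]
cv2.imwrite("pics/crop.png",C)
cams=json.load(open("cams.json"))
P=[((216,148),(220,228)),((452,152),(446,232)),((216,215),(220,288)),((449,217),(445,290))]
for u,v in P: print(tri([ray("wrist",u,cams["0"]),ray("wrist",v,cams["1"])]), atz("wrist",u,.118,cams["0"]),atz("wrist",v,.118,cams["1"]))
```

```text
(array([0.423 , 0.2214, 0.1158]), [0.00024445058580734285, 0.00024445058580732117]) [0.4235 0.2221 0.118 ] [0.4228 0.222  0.118 ]
(array([0.5905, 0.3868, 0.1264]), [0.00026205004200847173, 0.000262050042008488]) [0.5931 0.389  0.118 ] [0.5941 0.3872 0.118 ]
(array([0.4684, 0.1675, 0.1119]), [0.0014767845911803467, 0.0014767845911803743]) [0.4698 0.1708 0.118 ] [0.4668 0.1695 0.118 ]
(array([0.6425, 0.343 , 0.1217]), [0.0020495025974359986, 0.002049502597435997]) [0.6424 0.3419 0.118 ] [0.6464 0.3442 0.118 ]
```

View pics/crop.png

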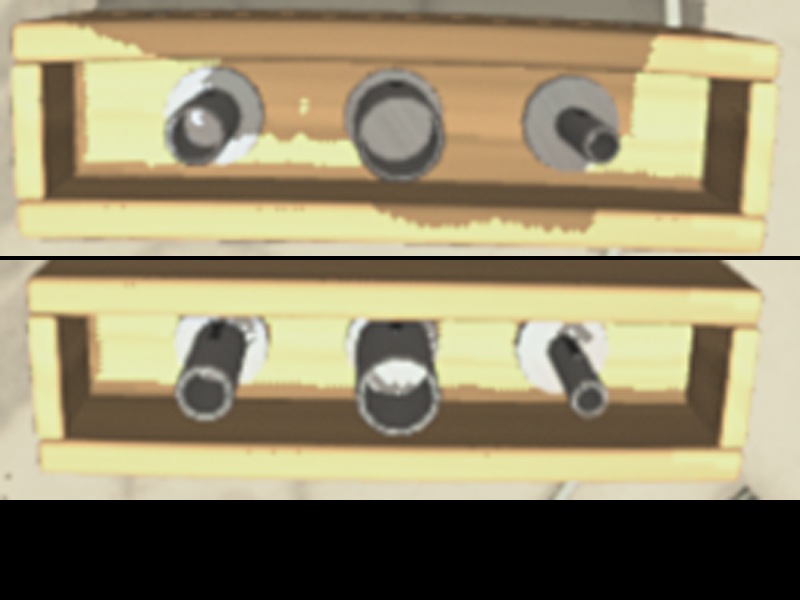

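The crop shows three tubes; the wide one is the middle, with rim centres at about (334.7,183) in w0 and (334.4,264.5) in w1.

Run:
```python
from h import *
import json
np.set_printoptions(precision=4,suppress=True)
c=json.load(open("cams.json"))
R=[]
for n,u,v in [("mid",(273.1,181.3),(274.4,263.3)),("wide",(334.7,182.8),(334.4,264.5)),("thin",(397.8,185.6),(394.4,265.4))]:
    x0,x1=atz("wrist",u,.128,c["0"]),atz("wrist",v,.128,c["1"])
    print(n,tri([ray("wrist",u,c["0"]),ray("wrist",v,c["1"])]),x0[:2],x1[:2]); R.append((x0+x1)/2)
d=R[2]-R[0]; print("spacing",np.linalg.norm(d)/2,"yaw",np.arctan2(d[1],d[0]),"mean",np.mean(R,0))
# chuck view
r.reach([0.44,0.09,0.36],down(np.pi/4)); r.hold(.2)
print(r.get_joints(),r.get_ee_pos())
o={}
for i,P in enumerate([(0.44,0.09,0.36),(0.52,0.09,.36)]):
    if i: r.move_straight(np.array(P)); r.hold(.2)
    p=r.camera_params("wrist"); im=r.capture("wrist"); cv2.imwrite(f"pics/c{i}.png",im)
    o[i]={k:(np.asarray(v).tolist()) for k,v in p.items() }
    u=proj("wrist",(.49,.02,.09),p); x,y=[int(t) for t in u]; print("proj",u)
    for q in ["chuck_floor","lever_knob"]:
        print(q,[([round(float(z),1) for z in d["point"]],round(d["confidence"],2)) for d in r.find_in(q,"wrist")[:2]])
    h=(max(0,x-75),max(0,y-75)); cr=im[h[1]:h[1]+150,h[0]:h[0]+150]; print("crop",i,h,cr.shape)
    cr=cv2.resize(cr,None,fx=8/3,fy=8/3,interpolation=cv2.INTER_CUBIC)
    C=C if i else np.zeros((400,800,3),np.uint8); C[:cr.shape[0],400*i:400*i+cr.shape[1]]=cr
cv2.imwrite("pics/cc.png",C); json.dump(o,open("cams2.json","w")); print(r.get_time())
```

```text
mid (array([0.4882, 0.2397, 0.1316]), [0.0008157159781927793, 0.0008157159781928015]) [0.4888 0.2396] [0.4882 0.2378]
wide (array([0.5318, 0.2807, 0.1302]), [0.00017291288833732148, 0.00017291288833729164]) [0.5319 0.2805] [0.5325 0.2803]
thin (array([0.5772, 0.3232, 0.1283]), [0.0004226749263372024, 0.0004226749263372681]) [0.5769 0.3229] [0.5776 0.3235]
spacing 0.061268714251174125 yaw 0.7608845843773896 mean [0.5327 0.2808 0.128 ]
[-0.7028  0.0366  0.3995  1.783  -0.0142  1.3256  0.4879] [0.4403 0.0915 0.3596]
proj [305.5307 270.2947]
chuck_floor [([306.4, 251.3], 0.86)]
lever_knob [([281.4, 260.1], 0.95)]
crop 0 (230, 195) (150, 150, 3)
proj [257.5762 223.9782]
chuck_floor [([266.5, 212.0], 0.9)]
lever_knob [([230.7, 223.0], 0.66)]
crop 1 (182, 148) (150, 150, 3)
7.2917
```

View pics/cc.png

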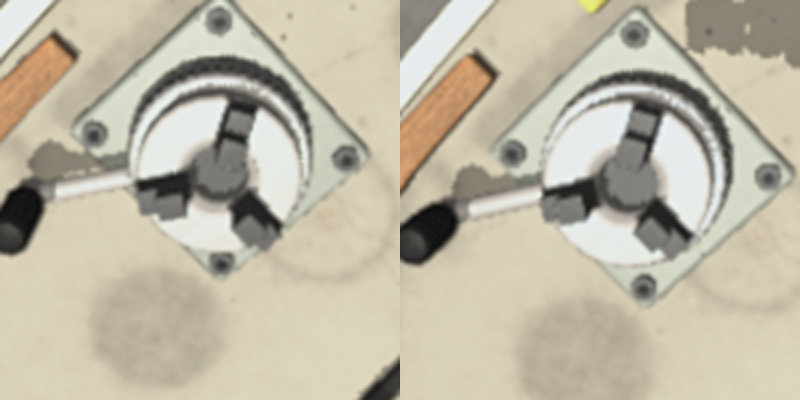

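Both crops show the open chuck face from above with three jaws, four bolts and the black knob. In crop 0 the bolts are at (218,20), (348,158), (221,265), (93,133) and the knob top is at (12,235). I'll triangulate the bolts and knob and overlay a model.

Run:
```python
from h import *
import json
np.set_printoptions(precision=4,suppress=True)
c=json.load(open("cams2.json")); s=8/3; H=[(230,195),(182,148)]
f=lambda i,p:((p[0]+.5)/s-.5+H[i][0],(p[1]+.5)/s-.5+H[i][1])
B=[]
for u,v in [((218,20),(234,33)),((348,158),(368,177)),((221,265),(245,288)),((93,133),(112,153)),((12,235),(18,243))]:
    x,e=tri([ray("wrist",f(0,u),c["0"]),ray("wrist",f(1,v),c["1"])]); print(x,e); B.append(x)
C=np.mean(B[:4],0); print("C",C, "knob r",np.linalg.norm(B[4][:2]-C[:2]))
outs=[]
for i in (0,1):
    im=cv2.imread(f"pics/c{i}.png"); x,y=H[i]; im=cv2.resize(im[y:y+150,x:x+150],None,fx=s,fy=s,interpolation=cv2.INTER_CUBIC)
    def circ(cx,cy,z,R,col):
        t=np.linspace(0,2*np.pi,60)
        q=[(proj("wrist",(cx+R*np.cos(a),cy+R*np.sin(a),z),c[str(i)])-H[i]+.5)*s-.5 for a in t]
        cv2.polylines(im,[np.round(np.array(q)).astype(int)],True,col,1)
    circ(C[0],C[1],.062,.040,(0,0,255)); circ(C[0],C[1],.062,.014,(0,255,0)); circ(C[0],C[1],.09,.014,(255,0,0))
    k=C[:2]+.1*(B[4][:2]-C[:2])/np.linalg.norm(B[4][:2]-C[:2]); circ(k[0],k[1],.091,.011,(0,0,255))
    outs.append(im)
cv2.imwrite("pics/ov.png",np.hstack(outs))
```

```text
[0.446  0.0721 0.0143] [0.00010398767743443898, 0.00010398767743442014]
[0.5442 0.0684 0.0182] [0.0006453010521101936, 0.0006453010521101505]
[ 0.5408 -0.0201  0.0177] [0.0007703265634108022, 0.000770326563410806]
[ 0.4422 -0.017   0.0121] [1.6386577890120233e-05, 1.6386577890071996e-05]
[ 0.4407 -0.0573  0.084 ] [0.0003242117028456417, 0.0003242117028456367]
C [0.4933 0.0259 0.0156] knob r 0.09832770455481561
```

View pics/ov.png

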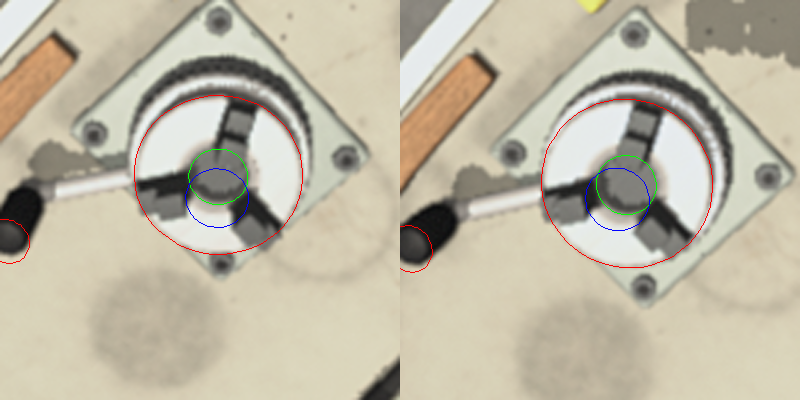

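The overlay fits the face, bore and knob well, giving a chuck axis at (0.493, 0.026). Next is the grasp.

Run:
```python
from h import *
np.set_printoptions(precision=4,suppress=True)
D=np.array([.5322,.2806]); R=down(.761)
r.move_gripper(.042,40)
r.reach([*D,.25],R); r.move_straight([*D,.15],v=.15); r.move_straight([*D,.084],v=.06)
print("down",r.get_ee_pos(),r.get_wrist_force())
w=r.move_gripper(.02,45); r.hold(.2)
print("grip",r.get_gripper_width(),r.get_finger_force(),r.get_wrist_force(),r.get_wrist_torque(),r.get_time())
```

```text
down [0.5325 0.2807 0.0844] [-0.6921 -0.2848 -0.5036]
grip 0.027595857952907563 44.051703214645386 [-2.1234 -1.0596  4.8373] [-0.3065  0.4368  0.0372] 11.2167
```

Run:
```python
from h import *
np.set_printoptions(precision=4,suppress=True)
D=np.array([.5325,.2807]); C=np.array([.4933,.0259])
r.move_straight([*D,.100],v=.04); print(r.get_wrist_force(),r.get_gripper_width())
r.move_straight([*D,.25],v=.12); r.hold(.3); print(r.get_wrist_force(),r.get_gripper_width(),r.get_time())
r.reach([*C,.25],down(.761)); r.hold(.2); print(r.get_ee_pos(),r.get_joints())
p=r.camera_params("wrist"); im=r.capture("wrist"); cv2.imwrite("pics/over.png",im)
x,y=[int(t) for t in proj("wrist",(*C,.12),p)]; print(x,y,proj("wrist",(*C,.174),p),proj("wrist",(*C,.062),p))
s=3;X0,Y0=x-110,y-90
cr=cv2.resize(im[Y0:Y0+180,X0:X0+220],None,fx=s,fy=s,interpolation=cv2.INTER_CUBIC)
def circ(z,R,col):
    q=[(proj("wrist",(C[0]+R*np.cos(a),C[1]+R*np.sin(a),z),p)-(X0,Y0)+.5)*s-.5 for a in np.linspace(0,6.283,60)]
    cv2.polylines(cr,[np.round(np.array(q)).astype(int)],True,col,1)
circ(.062,.04,(0,0,255)); circ(.174,.009,(0,255,0)); circ(.09,.014,(255,0,0))
cv2.imwrite("pics/ov2.png",cr); print(cr.shape,r.get_time())
```

```text
[-1.564  -0.9987 -0.5299] 0.02690313702698416
[-0.5499  0.039  -1.1877] 0.02682338170025107 13.4667
[0.4937 0.0274 0.2498] [-0.5291  0.2055  0.4412  1.8832 -0.0992  1.0743  0.7149]
316 233 [315.8437 256.3694] [316.8732 216.1662]
(540, 660, 3) 14.725
```

View pics/ov2.png

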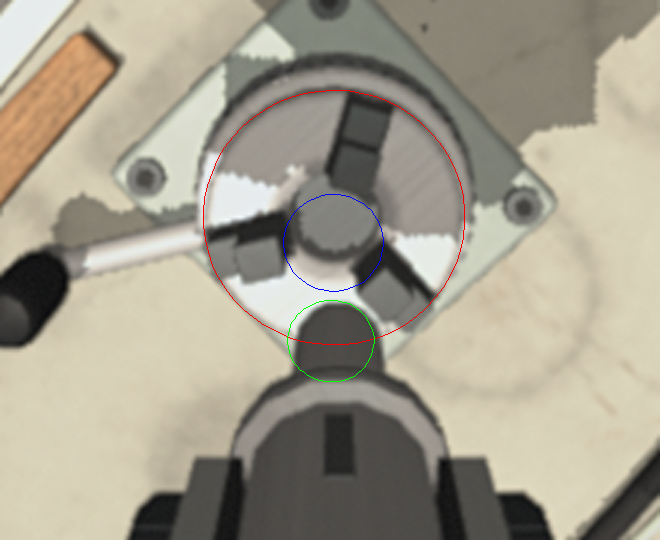

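The shank foot hangs about 1.2 mm off the model circle, which matches the TCP's 1.5 mm error. The jaws are centred on my axis. I'll correct the offset and lower it.

Run:
```python
from h import *
np.set_printoptions(precision=4,suppress=True)
C=np.array([.4935,.0262]); cmd=C.copy()
for z,v in [(.25,.05),(.19,.12),(.15,.06),(.128,.04)]:
    r.move_straight([*cmd,z],v=v); r.hold(.1); e=C-r.get_ee_pos()[:2]; cmd+=np.clip(e,-.001,.001)
    print(z,r.get_ee_pos(),r.get_wrist_force())
z=.128; f0=r.get_wrist_force()[2]
while z>.112:
    z-=.001; r.move_straight([*cmd,z],v=.03); r.hold(.05); f=r.get_wrist_force()
    if f[2]-f0>6: break
print(z,r.get_ee_pos(),f,f0,r.get_gripper_width(),r.get_time())
```

```text
0.25 [0.4935 0.0263 0.25  ] [ 1.0703 -1.1508 -1.5717]
0.19 [0.4942 0.0262 0.1909] [-0.3675 -1.634  -1.9511]
0.15 [0.4931 0.0262 0.1504] [-0.1968 -0.3071 -0.7428]
0.128 [0.4933 0.0262 0.1282] [-0.039   0.1443 -2.3208]
0.12 [0.4936 0.0262 0.1204] [-1.0312 -0.5331  4.7841] -2.3208443170825634 0.026769993250971385 19.9417
```

Contact came at the expected height. Release, retract and check IK for the lever arc.

Run:
```python
from h import *
np.set_printoptions(precision=4,suppress=True)
r.move_gripper(.05); r.hold(.2)
r.move_straight([*r.get_ee_pos()[:2],.29],v=.15)
C=np.array([.4935,.0262]); K=np.array([.4407,-.0573]); a0=np.arctan2(*(K-C)[::-1]); print(a0)
for off in (0,np.pi):
  for z in (.2,.063):
    for s in (0,.5,1.05):
      a=a0-s; P=[*(C+.1*np.array([np.cos(a),np.sin(a)])),z]
      q=r.ik(P,down(a-np.pi/2+off)); print(off>0,z,s,np.array(P),None if q is None else np.array(q))
r.capture("wrist"); im=r.capture("wrist"); cv2.imwrite("pics/after.png",im)
p=r.camera_params("wrist")
print([d["point"] for d in r.find_in("drill_wide","wrist")],proj("wrist",(*C,.164),p),proj("wrist",(*C,.11),p),r.get_time())
x,y=[int(t) for t in proj("wrist",(*C,.11),p)]
cv2.imwrite("pics/after_c.png",cv2.resize(im[max(0,y-100):y+100,max(0,x-130):x+130],None,fx=2.5,fy=2.5))
```

```text
-2.1346531044271906
False 0.2 0 [ 0.4401 -0.0583  0.2   ] [-0.2274  0.1694  0.276   2.0521 -0.0575  0.9272  2.6571]
False 0.2 0.5 [ 0.4061 -0.0224  0.2   ] [-0.367   0.1036  0.3203  2.1305 -0.0411  0.9132  2.0545]
False 0.2 1.05 [0.3936 0.0305 0.2   ] [-0.5116  0.0817  0.324   2.1542 -0.0329  0.9101  1.3593]
False 0.063 0 [ 0.4401 -0.0583  0.063 ] [-0.1152  0.3863  0.1604  2.1957 -0.1123  0.5669  2.7061]
False 0.063 0.5 [ 0.4061 -0.0224  0.063 ] [-0.2703  0.3442  0.2408  2.2845 -0.1605  0.5277  2.1736]
False 0.063 1.05 [0.3936 0.0305 0.063 ] [-0.4415  0.3317  0.2829  2.3135 -0.1853  0.5161  1.5161]
True 0.2 0 [ 0.4401 -0.0583  0.2   ] [-0.5516  0.183   0.6626  2.0736 -0.1404  0.9279 -0.3765]
True 0.2 0.5 [ 0.4061 -0.0224  0.2   ] [-0.684   0.1046  0.6773  2.1499 -0.0829  0.9117 -1.0224]
True 0.2 1.05 [0.3936 0.0305 0.2   ] [-0.8309  0.0777  0.6761  2.1733 -0.0616  0.9085 -1.7322]
True 0.063 0 [ 0.4401 -0.0583  0.063 ] [-0.4209  0.4274  0.5645  2.2191 -0.4073  0.5941 -0.1186]
True 0.063 0.5 [ 0.4061 -0.0224  0.063 ] [-0.5302  0.3804  0.5797  2.3036 -0.3989  0.551  -0.703 ]
True 0.063 1.05 [0.3936 0.0305 0.063 ] [-0.7282  0.3793  0.66    2.3339 -0.4507  0.5482 -1.3258]
[[317.3, 223.0]] [318.9895 234.4045] [319.0807 218.0096] 21.925
```

View pics/after_c.png

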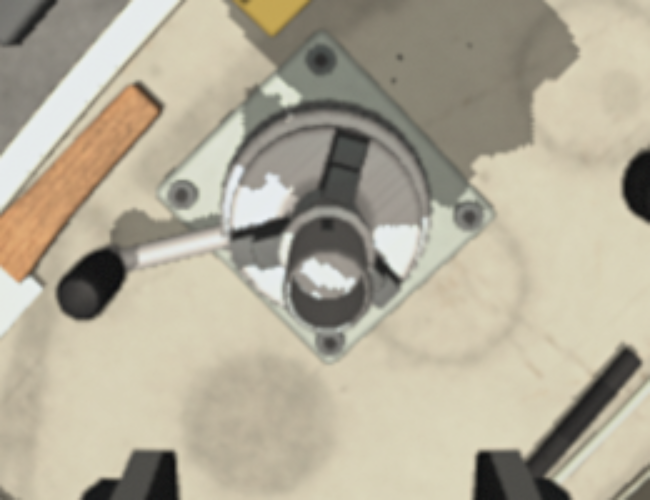

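The drill stands in the chuck, with its rim at about (327,290) and its body upright over the jaws. The knob is at (85,290). Now the lever.

```bash
cat > lever.py <<'E'
from h import *
C=np.array([.4935,.0262]); a0=-2.1347
u=lambda a:np.array([np.cos(a),np.sin(a)])
yaw=lambda a:a-np.pi/2-.2
def at(a,z=.065): return [*(C+.1*u(a)),z]
def ft(a): # opposing tangential force (motion is clockwise)
    return float(r.get_wrist_force()[:2]@(np.array([-np.sin(a),np.cos(a)])))
E
python3 - <<'E'
from lever import *
np.set_printoptions(precision=4,suppress=True)
r.reach(at(a0,.22),down(yaw(a0))); r.hold(.1)
r.move_straight(at(a0,.12),v=.12); r.move_straight(at(a0),v=.06); r.hold(.1)
print(r.get_ee_pos(),r.get_wrist_force(),r.get_time())
r.move_gripper(.0235,20); r.hold(.1); print(r.get_gripper_width(),r.get_finger_force(),r.get_wrist_force())
f0=ft(a0); s=0
while s<1.2:
    s+=.04 if s<.6 else .015
    try: r.move_straight(at(a0-s),down(yaw(a0-s)),v=.06)
    except r.Unreachable as e: print("unreach",s,e); break
    f=ft(a0-s)
    print(round(s,3),round(f-f0,1),end="; ")
    if f-f0>8: break
print(r.get_ee_pos(),r.get_wrist_force(),r.get_time())
E
```

```text
[ 0.4404 -0.0583  0.0654] [-0.3945  0.3717 -0.6217] 25.725
0.023721649272427998 1.1817388140480034 [-2.0224  2.1775  1.6712]
0.04 3.6; 0.08 4.1; 0.12 5.5; 0.16 5.2; 0.2 4.1; 0.24 4.6; 0.28 3.9; 0.32 4.1; 0.36 3.4; 0.4 3.8; 0.44 3.9; 0.48 3.8; 0.52 4.4; 0.56 3.8; 0.6 3.3; 0.615 5.7; 0.63 6.0; 0.645 5.1; 0.66 5.0; 0.675 4.3; 0.69 5.1; 0.705 4.9; 0.72 4.5; 0.735 4.5; 0.75 4.4; 0.765 5.2; 0.78 3.9; 0.795 5.4; 0.81 5.7; 0.825 5.2; 0.84 4.2; 0.855 5.1; 0.87 4.5; 0.885 6.4; 0.9 4.0; 0.915 5.5; 0.93 5.8; 0.945 4.4; 0.96 4.8; 0.975 5.0; 0.99 4.8; 1.005 4.9; 1.02 4.5; 1.035 6.7; 1.05 7.3; 1.065 7.7; 1.08 10.0; [0.3938 0.0329 0.065 ] [-1.8422 -6.9685 -0.5376] 37.95
```

Run:
```python
from lever import *
np.set_printoptions(precision=4,suppress=True)
s=1.08
while s<1.3:
    s+=.01
    r.move_straight(at(a0-s),down(yaw(a0-1.08)),v=.05); r.hold(.1)
    f=ft(a0-s); print(round(s,3),round(f,1),end="; ")
    if f>11.5: break
r.hold(.3); print(ft(a0-s),r.get_ee_pos(),r.get_wrist_force(),r.get_time())
```

```text
1.09 8.4; 1.1 9.3; 1.11 11.4; 1.12 11.1; 1.13 12.9; 12.328670019610726 [0.3938 0.0368 0.0649] [ -3.1181 -12.0369   4.1712] 40.0
```

Run:
```python
from lever import *
np.set_printoptions(precision=4,suppress=True)
r.move_gripper(.05); r.hold(.2); p=r.get_ee_pos(); print(p,r.get_wrist_force())
r.move_straight([p[0],p[1],.22],v=.12)
r.reach([.44,.06,.33],down(np.pi/4)); r.hold(.3)
q=r.camera_params("wrist"); im=r.capture("wrist"); cv2.imwrite("pics/end.png",im)
print(r.get_ee_pos(),[(d["point"],d["confidence"]) for d in r.find_in("lever_knob","wrist")],[atz("wrist",d["point"],.07)[:2] for d in r.find_in("lever_knob","wrist")])
for a in (.9,1.,1.1): print(a,proj("wrist",at(a0-a,.091),q))
print(proj("wrist",(*C,.164),q),r.get_wrist_force(),r.get_time())
```

```text
[0.3944 0.0387 0.065 ] [1.384  0.1262 0.2639]
[0.4396 0.0598 0.3295] [([300.2, 210.2], 0.56)] [array([0.4329, 0.0381])]
0.9 [258.6448 204.2384]
1.0 [264.643  197.2132]
1.1 [271.4247 190.7812]
[334.464  287.7613] [0.4857 0.4003 0.2792] 43.0583
```

View pics/end.png

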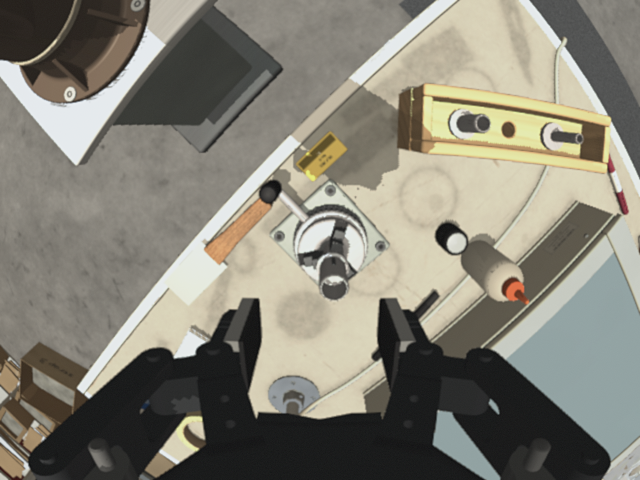

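The knob is at (270,190), about 1.08 rad round from its start. The drill stands upright in the chuck at (332,288), and the other two are still in the block.

```bash
python3 -c "
from cell import r
print(r.hand_in())"
```

```text
the job is handed in; nothing more can be done
None
```

I've handed the job in; it gave no verdict. The widest drill stands on the chuck floor, and I pushed the lever to its firm stop at about 12 N and let go. The other two drills are still in their wells, but I had no direct reading of the jaw force.

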